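# Press the child's heel lift home

### The job

Three wooden lasts stand sole up, each with a rubber heel lift started on its pins. With the fingertips, gently press the heel lift of the shortest last, the child's one, straight down until it sits fully home on the heel, then withdraw. Leave the heel lifts on the two longer lasts and everything else on the counter alone: nothing is to be picked up, tipped or pushed about.

Things in the scene. Friction and masses are not known exactly. Their poses are not given: they have to be found in the camera images.
- stand_short: loose iron stand that carries the SHORTEST (child's) last, 170 mm long, pale wood, sole up. Round foot 130 mm across and 14 mm thick, slim upright under the heel, 2.4 kg in all. Origin at the centre of the foot's underside, straight below the heel; +x runs from heel to toe, z up. The last's flat heel seat is 160 mm above the origin; its widest part measures about 56 mm, its toe is 148 mm from the heel centre
- heel_short (a joint): how far the heel lift of the SHORTEST (child's) last has been pressed down: 0 as it stands, 8 mm proud of the heel seat on its pins (m), 0.008 fully home at a hard stop. It slides straight down under about 3 N and stays where it is left; the squeeze of the rubber does not count
- heel_short_top (a point): centre of the top face of that D-shaped black rubber heel lift, which is 37 mm long and 37 mm wide, 10 mm thick; 178 mm above the counter when proud, 170 mm when home. Moves with the lift; the rubber itself gives about 1 mm per 4 N, up to 6 mm, and springs back when let go. Pushing it with over 60 N is rough: press at 20 mm/s or slower, for beyond that give the stop is hard
- stand_mid: loose iron stand that carries the middle-sized last, 220 mm long, pale wood, sole up. Round foot 130 mm across and 14 mm thick, slim upright under the heel, 2.6 kg in all. Origin at the centre of the foot's underside, straight below the heel; +x runs from heel to toe, z up. The last's flat heel seat is 160 mm above the origin; its widest part measures about 73 mm, its toe is 191 mm from the heel centre
- heel_mid (a joint): how far the heel lift of the middle-sized last has been pressed down: 0 as it stands, 8 mm proud of the heel seat on its pins (m), 0.008 fully home at a hard stop. It slides straight down under about 3 N and stays where it is left; the squeeze of the rubber does not count
- heel_mid_top (a point): centre of the top face of that D-shaped black rubber heel lift, which is 48 mm long and 48 mm wide, 10 mm thick; 178 mm above the counter when proud, 170 mm when home. Moves with the lift; the rubber itself gives about 1 mm per 4 N, up to 6 mm, and springs back when let go. Pushing it with over 60 N is rough: press at 20 mm/s or slower, for beyond that give the stop is hard
- stand_long: loose iron stand that carries the longest last, 265 mm long, pale wood, sole up. Round foot 130 mm across and 14 mm thick, slim upright under the heel, 2.8 kg in all. Origin at the centre of the foot's underside, straight below the heel; +x runs from heel to toe, z up. The last's flat heel seat is 160 mm above the origin; its widest part measures about 87 mm, its toe is 231 mm from the heel centre
- heel_long (a joint): how far the heel lift of the longest last has been pressed down: 0 as it stands, 8 mm proud of the heel seat on its pins (m), 0.008 fully home at a hard stop. It slides straight down under about 3 N and stays where it is left; the squeeze of the rubber does not count
- heel_long_top (a point): centre of the top face of that D-shaped black rubber heel lift, which is 57 mm long and 57 mm wide, 10 mm thick; 178 mm above the counter when proud, 170 mm when home. Moves with the lift; the rubber itself gives about 1 mm per 4 N, up to 6 mm, and springs back when let go. Pushing it with over 60 N is rough: press at 20 mm/s or slower, for beyond that give the stop is hard
- plier: bystander: nickel eyelet plier, 155 mm long, lying flat, 20 mm high; origin under its pivot
- punch: bystander: red steel punch, 105 mm long, 13 mm square, lying flat; origin under its middle
- burnisher: bystander: boxwood burnisher, 130 mm long, 22 mm thick, lying flat; origin under its middle
- dish: bystander: white ceramic dish of small bronze hooks, 100 mm across, 28 mm high; origin under its centre
- hammer: bystander: small hammer, 260 mm long, lying flat; origin beneath it
- cream_jar: bystander: round jar with a black cap, 60 mm across, 50 mm high; origin under its centre
- brush: bystander: hand brush lying flat; origin beneath it

How it is judged:
By the outcome, as a careful person would: the job done as asked, in the order asked, and still so for the second after the job is handed in, with the robot touching nothing.
It also fails if it takes over 32 s, if anything falls off the work surface, if the arm or the gripper's body presses on something with over 40 N, if the wrist force passes 120 N, or if a joint passes its speed limit or range.

### The arm

A 6-joint arm with a two-finger parallel gripper is mounted at the origin on the work surface. World frame = base frame: x ahead of the robot, y to its left, z up, the work surface at z = 0. Lengths are in mm, angles in rad, forces in N, time in s.
With the tool pointing down it reaches from about 425 to 950 mm from the base axis. Payload 14.7 kg.
Tool frame: the origin (TCP) lies midway between the tips of the shut fingers; the grasp point (between the pads) lies ctrl.tcp_to_grasp behind it (ctrl.tcp_to_grasp is the distance from the TCP to the grasp point, in mm); z points along the fingers, y is the line along which they close (so a half turn about z gives the same grasp; the last joint's range is limited). The gripper opens to 85 mm and grips with 20 to 120 N. Pads are 22 mm wide; open, the fingers measure 114 mm over their backs; the gripper's body (76 mm by 85 mm) begins 54 mm behind the grasp point. The pads swing forward as they close: fully open they stand 13 mm farther back than shut.
Start: joints at [-1.17, 0.48, 1.596, -0, 1.065, -0.047], TCP at [281.454, -585.897, 204.197] pointing down, gripper open.
Joint ranges: [-2.75, 2.75], [-0.82, 2.05], [0.23, 2.67], [-1.56, 4.7], [0.09, 2.69], [-2.92, 2.92]. Speed limits (rad/s): [1.89, 1.89, 2.39, 3.01, 3.01, 3.01].

### API

Orientations are given as a rotation vector (axis times angle).
In Python, from workcell import ctrl gives the robot as it stands.
- The arm moves only by the tool servo_tool, never from a script. Its argument "deltas" is a list of rows, each a list of 3 entries, a list of its own where there are three numbers: the shift along the tool's x, y, z in cm, then the turn, a rotation vector about the tool's x, y, z in rad, then the finger opening in cm, from 0 to 8.54. A call has 1 to 5 rows; each row shifts and turns the commanded pose from where the row before left it, along the tool's axes as they then stand; what a row does not reach is not made up. A row lasts 1/10 s, in which the tool goes at most 50 mm and 8.59 degrees, less where a joint would pass 70% of its speed; a pose out of reach is approached as far as the arm can. A call is refused whole if a number of a shift passes 5 or a number of a turn 0.15, either way. A call with a gripper value outside its range is refused whole. The fingers move at their own pace and stop on an object; "newtons" is the grip in N (left out, the last holds). Time passes only in rows, so rows that do not move let the fingers close. It gives the time, the measured TCP pose, the force, the opening and the grip force at its end, in the units of the state.
- ctrl.sense(): the state, without advancing time (a new reading comes with each control period).
- ctrl.capture(name): name is "scene" or "top" or "wrist"; returns a dict with "color" (420x560x3 uint8, red, green, blue), "z_map" (420x560 float32, mm along the optical axis (not along the pixel's ray), 0 where there is no reading), "fx", "fy", "cx", "cy" (pixels), "dist" ([k1, k2, p1, p2, k3] as OpenCV has them; the pictures are not rectified), "R" (3x3) and "t" (3): a world point X has camera coordinates R X + t. Camera axes: x right, y down, z forward; pixel columns grow to the right and rows downward; lengths in mm; the calibration is good to about 2 mm. A picture is of the moment at which its call begins.
- ctrl.hand_in(): hands the job in; it is judged then, once.
Trained networks look in the newest picture that a camera, given by its name, has taken for a name from the list of things; names that differ only in an ending like _2 or _b are one class to them, and where a whole thing is asked for, a point or a joint stands for the part that bears it (a point fixed in the world has none). Each returns a list of dicts, best first, with "conf" (0 to 1); they miss things now and then, are a little off and sometimes report something else, mostly with a low value. They report only what shows in the picture. A call takes as long as a camera call.
- ctrl.boxes_of(camera, thing): "position" ([x, y, z] in mm, in world coordinates, good to about 4 mm: the middle of the surface that is visible of it).
- ctrl.regions_of(camera, thing): "pixels" (420x560 bool, what is visible of it).
- ctrl.spot_point(camera, thing): "position" ([x, y, z] in mm, in world coordinates, good to about 4 mm: a listed point, or the origin of a listed thing).
The state is a dict: "time_s": time; "qpos": joint angles; "joint_velocities": joint speeds; "effort": joint torques, N m; "tcp_pos": TCP position; "ee_rot": TCP orientation; "ft_force": force on the tool from outside, world axes, zero at the start; "moment": the same for the moment, N m; "gripper_width": finger opening in mm; "grasp_force": force on a finger pad.
Only numpy, scipy, OpenCV 4.12 (cv2) and the standard library are available. Lean on these libraries where they do the work, as an engineer would, in place of code of your own. Each camera call takes 0.05 s, during which the arm holds its last target. There are 200 camera calls.

## Working session

There is one attempt and no reset: what is moved stays moved. The work goes in short steps, Python scripts to look and compute and a tool call to move; the robot and the scene stay as the last step left them, time stands still between calls to the robot, and variables do not carry over. Pictures are saved under pics/ and viewed, at most 10 in all, crops included, and the job is handed in when it is done.

Besides the shell and the picture viewer there is one more tool, called by a JSON object that holds its "name" and its "arguments", one argument or row to a line. servo_tool: Moves the arm, as the interface text tells. Its arguments: {"type":"object","properties":{"deltas":{"type":"array"},"newtons":{"type":"number"}},"required":["deltas"]}

```bash
mkdir -p pics; python3 - <<'E'
from workcell import ctrl
import cv2,numpy as np
ims=[]
for c in("scene","top"):
    p=ctrl.capture(c); cv2.imwrite(f"pics/{c}.png",p["color"][:,:,::-1])
    for n in("heel_short_top","heel_mid_top","heel_long_top","stand_short"):
        print(c,n,[(np.round(d["position"]),round(d["conf"],2)) for d in ctrl.spot_point(c,n)][:3])
s=ctrl.sense();print(s["time_s"],s["tcp_pos"],s["ee_rot"],s["gripper_width"],s["ft_force"],ctrl.tcp_to_grasp)
E
```

```text
scene heel_short_top [(array([ 486., -279.,  172.]), 0.59)]
scene heel_mid_top [(array([514.,  28., 181.]), 0.57)]
scene heel_long_top [(array([536., 256., 177.]), 0.55)]
scene stand_short [(array([ 487., -277.,    2.]), 0.86)]
top heel_short_top [(array([ 487., -276.,  181.]), 0.49)]
top heel_mid_top [(array([517.,  25., 180.]), 0.76)]
top heel_long_top [(array([536., 256., 180.]), 0.93)]
top stand_short [(array([ 490., -279.,   -1.]), 0.74)]
0.5 [ 281.42742944 -585.8790523   204.16620597] [-3.06311590e+00 -6.97565181e-01  4.97690638e-05] 85.36863533794858 [1.11523791 0.22099032 0.75703887] 18.700000000000003
```

View pics/scene.png

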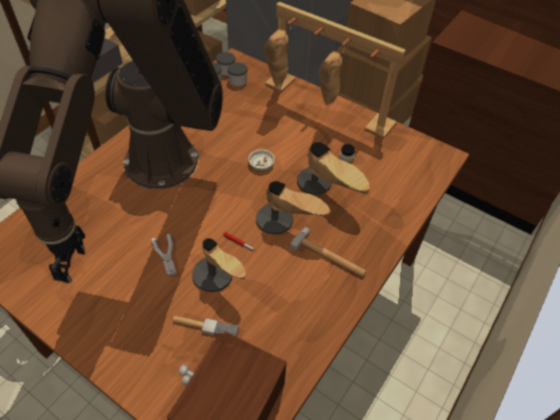

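View pics/top.png

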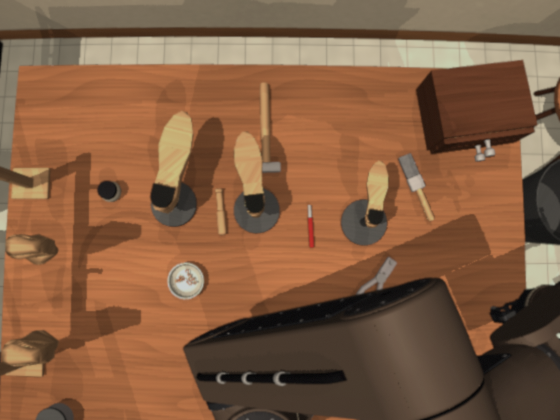

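The child's last is the small one: heel lift at about (210,245) in the scene view and (376,216) in the top view. The detectors agree with this. I'll refine the position from depth and compute the shift in tool axes.

```bash
cat > h.py <<'E'
from workcell import ctrl
import cv2,numpy as np
from scipy.spatial.transform import Rotation as Ro
def heel(c,g=(487,-278)):
    p=ctrl.capture(c); z=p["z_map"]; v,u=np.nonzero(z>0)
    K=np.array([[p["fx"],0,p["cx"]],[0,p["fy"],p["cy"]],[0,0,1.]])
    n=cv2.undistortPoints(np.c_[u,v].astype(float)[:,None],K,np.array(p["dist"]))[:,0]
    X=(np.c_[n,np.ones(len(n))]*z[v,u][:,None]-p["t"])@p["R"]
    m=(np.hypot(X[:,0]-g[0],X[:,1]-g[1])<38)&(X[:,2]>150)&(X[:,2]<195)&(p["color"][v,u].max(1)<70)
    Y=X[m]; 
    if len(Y)<5: return print(c,"few",len(Y))
    Y=Y[np.abs(Y[:,2]-np.percentile(Y[:,2],80))<5]
    print(c,len(Y),"mid",np.round((Y.max(0)+Y.min(0))/2,1),"min",Y.min(0).round(),"max",Y.max(0).round(),"med",np.median(Y,0).round(1)); return p
def togo(t):
    s=ctrl.sense();R=Ro.from_rotvec(s["ee_rot"])
    print("cm in tool",(R.inv().apply(np.array(t)-s["tcp_pos"])/10).round(2),"tcp",np.round(s["tcp_pos"],1),"t",s["time_s"],"F",np.round(s["ft_force"],1))
E
python3 - <<'E'
from h import *
heel("scene");heel("top")
togo((487,-278,230)); print(Ro.from_rotvec(ctrl.sense()["ee_rot"]).as_matrix().round(2))
E
```

```text
scene 90 mid [ 489.7 -282.3  181.2] min [ 473. -300.  177.] max [ 506. -264.  186.] med [ 491.1 -280.8  179.7]
top 153 mid [ 486.  -278.3  180.4] min [ 468. -298.  175.] max [ 504. -259.  185.] med [ 488.3 -277.   179.1]
cm in tool [ 31.86 -18.86  -2.58] tcp [ 281.5 -585.9  204.2] t 0.6 F [-0.7  0.3 -0.8]
[[ 0.9   0.43  0.  ]
 [ 0.43 -0.9   0.  ]
 [ 0.   -0.   -1.  ]]
```

{"name": "servo_tool", "arguments": {
  "deltas": [
    [[0,0,-2.5],[0,0,0],0],
    [[1,-0.6,-2.5],[0,0,0],0],
    [[3.2,-1.9,0],[0,0,0],0],
    [[3.2,-1.9,0],[0,0,0],0],
    [[3.2,-1.9,0],[0,0,0],0]
  ],
  "newtons": 20
}}

```text
time_s: 1.1
tcp_pos: [350.2, -482.2, 254.4]
ee_rot: [3.063, 0.696, 0.0]
ft_force: [0.2, -0.5, 0.2]
gripper_width: 12.3
grasp_force: 0.0
```

{"name": "servo_tool", "arguments": {
  "deltas": [
    [[3.2,-1.9,0],[0,0,0],0],
    [[3.2,-1.9,0],[0,0,0],0],
    [[3.2,-1.9,0],[0,0,0],0],
    [[3.2,-1.9,0],[0,0,0],0],
    [[3.2,-1.9,0],[0,0,0],0]
  ]
}}

```text
time_s: 1.6
tcp_pos: [453.5, -327.0, 254.4]
ee_rot: [3.063, 0.697, 0.0]
ft_force: [0.2, -0.2, 0.5]
gripper_width: -0.1
grasp_force: 0.0
```

```bash
python3 - <<'E'
from h import *
togo((488,-279,200)); print(ctrl.sense()["gripper_width"])
p=heel("wrist")
cv2.imwrite("pics/w1.png",ctrl.capture("wrist")["color"][:,:,::-1])
E
```

```text
cm in tool [ 5.18 -2.84  5.44] tcp [ 453.5 -327.   254.4] t 1.6 F [ 0.2 -0.2  0.5]
-0.09087755171773927
wrist 2275 mid [ 488.  -278.4  178.6] min [ 469. -297.  176.] max [ 507. -260.  181.] med [ 489.2 -277.4  178.7]
```

View pics/w1.png

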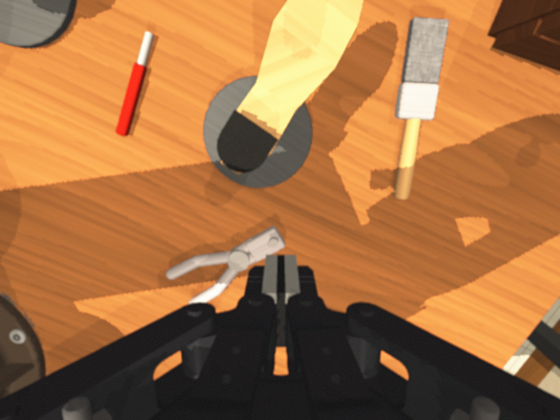

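The wrist view shows the black D-shaped lift at about (247,140), with nothing else near the closed fingers. The wrist depth puts its centre at (488,-278), top 178.6 mm.

{"name": "servo_tool", "arguments": {
  "deltas": [
    [[2.6,-1.4,0],[0,0,0],0],
    [[2.6,-1.5,0],[0,0,0],0],
    [[0,0,2.5],[0,0,0],0],
    [[0,0,2.5],[0,0,0],0],
    [[0,0,0.4],[0,0,0],0]
  ]
}}

```text
time_s: 2.2
tcp_pos: [485.7, -278.9, 197.9]
ee_rot: [-3.061, -0.697, 0.004]
ft_force: [-0.3, 0.8, 1.0]
gripper_width: 0.5
grasp_force: 0.0
```

```bash
python3 - <<'E'
from h import *
togo((488,-278.4,178))
cv2.imwrite("pics/w2.png",ctrl.capture("wrist")["color"][:,:,::-1])
E
```

```text
cm in tool [0.23 0.06 1.99] tcp [ 485.7 -278.9  197.9] t 2.2 F [-0.3  0.8  1. ]
```

View pics/w2.png

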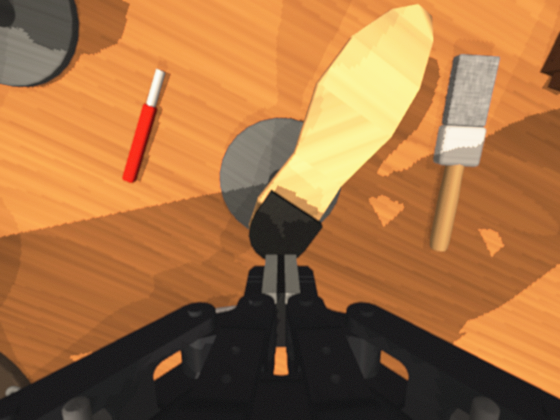

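The fingertips are centred over the lift, which shows at about (285,225) with the tips at (280,255) above its rear. I'll shift 2 mm forward and press slowly.

{"name": "servo_tool", "arguments": {
  "deltas": [
    [[0.2,0.05,0.4],[0,0,0],0],
    [[0,0,0.4],[0,0,0],0],
    [[0,0,0.4],[0,0,0],0],
    [[0,0,0.2],[0,0,0],0],
    [[0,0,0.15],[0,0,0],0]
  ]
}}

```text
time_s: 2.75
tcp_pos: [489.2, -279.3, 184.7]
ee_rot: [3.063, 0.697, 0.0]
ft_force: [-0.4, 0.3, -0.1]
gripper_width: 0.0
grasp_force: 0.0
```

{"name": "servo_tool", "arguments": {
  "deltas": [
    [[0,0,0.15],[0,0,0],0],
    [[0,0,0.15],[0,0,0],0],
    [[0,0,0.15],[0,0,0],0],
    [[0,0,0.15],[0,0,0],0],
    [[0,0,0],[0,0,0],0]
  ]
}}

```text
time_s: 3.25
tcp_pos: [489.1, -279.1, 178.5]
ee_rot: [-3.063, -0.697, 0.0]
ft_force: [-1.1, -0.3, -0.1]
gripper_width: 0.2
grasp_force: 0.0
```

{"name": "servo_tool", "arguments": {
  "deltas": [
    [[0,0,0.1],[0,0,0],0],
    [[0,0,0.1],[0,0,0],0],
    [[0,0,0.1],[0,0,0],0],
    [[0,0,0.1],[0,0,0],0],
    [[0,0,0.1],[0,0,0],0]
  ]
}}

```text
time_s: 3.75
tcp_pos: [489.1, -279.2, 173.6]
ee_rot: [-3.063, -0.698, 0.0]
ft_force: [0.4, 0.5, 0.4]
gripper_width: 0.1
grasp_force: 0.0
```

{"name": "servo_tool", "arguments": {
  "deltas": [
    [[0,0,0.1],[0,0,0],0],
    [[0,0,0.1],[0,0,0],0],
    [[0,0,0.1],[0,0,0],0],
    [[0,0,0.1],[0,0,0],0],
    [[0,0,0],[0,0,0],0]
  ]
}}

```text
time_s: 4.25
tcp_pos: [489.1, -279.2, 169.6]
ee_rot: [-3.063, -0.698, 0.0]
ft_force: [0.4, 0.9, -0.3]
gripper_width: -0.1
grasp_force: 0.0
```

No force yet at 169.6 mm, where I'd expect some, so I'll look before going further.

```bash
python3 - <<'E'
from h import *
s=ctrl.sense();print(s["ft_force"],s["moment"],s["tcp_pos"])
cv2.imwrite("pics/w3.png",ctrl.capture("wrist")["color"][:,:,::-1])
heel("wrist")
p=ctrl.capture("scene");X=p["R"]@s["tcp_pos"]+p["t"]
u=int(p["fx"]*X[0]/X[2]+p["cx"]);v=int(p["fy"]*X[1]/X[2]+p["cy"]);print(u,v)
cv2.imwrite("pics/s3.png",cv2.resize(p["color"][v-60:v+60,u-60:u+60,::-1],(600,600),interpolation=cv2.INTER_CUBIC))
E
```

```text
[ 0.38203291  0.90426223 -0.33133748] [ 0.0357952  -0.00459697  0.03384159] [ 489.081044   -279.20555152  169.56033941]
wrist 2746 mid [ 489.8 -278.4  177.6] min [ 472. -298.  174.] max [ 508. -259.  181.] med [ 496.4 -271.9  178.6]
208 245
```

View pics/w3.png

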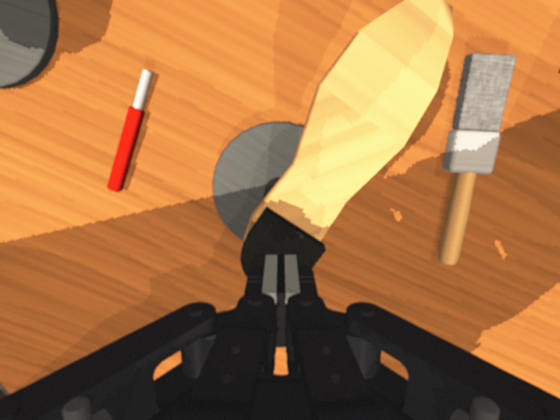

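View pics/s3.png

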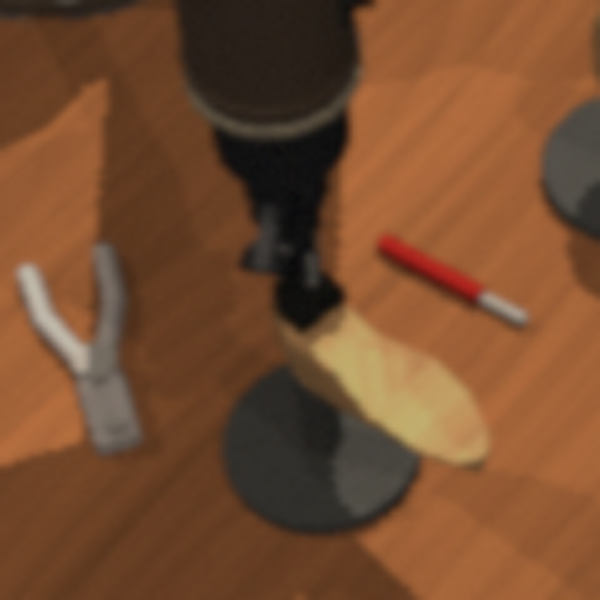

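The wrist depth still puts the lift's top at about 178.6 mm, and the tips at (280,255) haven't visibly moved it. I'll measure where the fingertips really are compared with the TCP.

```bash
python3 - <<'E'
from h import *
s=ctrl.sense();p=ctrl.capture("wrist");z=p["z_map"]
K=np.array([[p["fx"],0,p["cx"]],[0,p["fy"],p["cy"]],[0,0,1.]])
T=s["tcp_pos"]
rv=cv2.Rodrigues(np.array(p["R"]))[0]
print("proj tcp,heel",cv2.projectPoints(np.array([T,[488,-278.4,178],[488,-278.4,170]]),rv,np.array(p["t"],float),K,np.array(p["dist"]))[0][:,0].round(1))
R=Ro.from_rotvec(s["ee_rot"])
for u in (272,281,290):
  for v in (225,240,248,252,256,260,265,275,290):
    n=cv2.undistortPoints(np.array([[[u,v]]],float),K,np.array(p["dist"]))[0,0]
    X=(np.r_[n,1]*z[v,u]-p["t"])@p["R"]
    print(u,v,X.round(1),"tool",R.inv().apply(X-T).round(1),p["color"][v,u])
print("cam",-np.array(p["R"]).T@p["t"])
E
```

```text
proj tcp,heel [[280.5 249.6]
 [278.  257.1]
 [278.1 251.1]]
272 225 [ 502.4 -268.2  178.1] tool [16.7 -4.2 -8.4] [32 30 27]
272 240 [ 495.4 -271.5  178.8] tool [ 9.  -4.3 -9.1] [34 34 31]
272 248 [ 491.8 -273.2  179.5] tool [ 4.9 -4.3 -9.8] [34 31 28]
272 252 [ 489.6 -274.2  179.1] tool [ 2.6 -4.3 -9.4] [31 30 27]
272 256 [ 497.7 -271.1  204. ] tool [ 11.2  -3.7 -34.3] [108 104  93]
272 260 [ 497.6 -271.2  207.9] tool [ 11.1  -3.6 -38.2] [111 106  96]
272 265 [ 497.7 -271.3  212.9] tool [ 11.1  -3.4 -43.1] [107 102  92]
272 275 [ 497.9 -271.5  222.1] tool [ 11.2  -3.2 -52.4] [109 105  94]
272 290 [ 497.7 -271.9  232.9] tool [ 10.8  -3.  -63.1] [109 104  94]
281 225 [ 504.3 -272.3  178. ] tool [16.7  0.3 -8.3] [33 30 27]
281 240 [ 497.7 -275.5  179.6] tool [ 9.3  0.3 -9.9] [36 34 30]
281 248 [ 493.4 -277.5  178.7] tool [ 4.6  0.3 -9. ] [32 31 28]
281 252 [ 491.6 -278.4  179. ] tool [ 2.5  0.3 -9.3] [36 33 32]
281 256 [ 499.2 -274.7  203.6] tool [ 11.    0.2 -33.9] [24 21 20]
281 260 [ 499.7 -274.5  208.9] tool [ 11.5   0.2 -39.2] [24 23 24]
281 265 [ 499.3 -274.6  213. ] tool [ 11.1   0.2 -43.2] [21 20 19]
281 275 [ 499.2 -274.7  221.6] tool [ 11.    0.2 -51.9] [28 26 25]
281 290 [ 499.6 -274.4  234. ] tool [ 11.5   0.2 -64.3] [23 22 21]
290 225 [ 505.7 -276.7  175.8] tool [16.   4.9 -6.1] [27 27 28]
290 240 [ 499.4 -279.7  178.8] tool [ 9.   4.8 -9.1] [35 33 30]
290 248 [ 495.  -281.9  177.3] tool [ 4.1  4.9 -7.6] [35 36 30]
290 252 [ 493.4 -282.6  178.5] tool [ 2.3  4.9 -8.8] [32 31 28]
290 256 [ 501.2 -278.   204.5] tool [ 11.4   4.1 -34.7] [108 103  93]
290 260 [ 501.  -278.   208.1] tool [ 11.2   4.  -38.4] [106 102  92]
290 265 [ 500.7 -278.   212.6] tool [ 11.    3.9 -42.9] [109 104  94]
290 275 [ 500.9 -277.6  222.1] tool [ 11.2   3.6 -52.4] [109 105  95]
290 290 [ 500.5 -277.5  233. ] tool [ 10.9   3.4 -63.3] [101  97  87]
cam [ 552.61535862 -248.82736225  340.20656851]
```

The depth shows the fingers' front faces ending at about z = 203, some 34 mm behind the nominal TCP and on its axis. The tips are therefore still about 24 mm above the lift. I'll keep going down slowly and watch the force.

{"name": "servo_tool", "arguments": {
  "deltas": [
    [[0,0,0.15],[0,0,0],0],
    [[0,0,0.15],[0,0,0],0],
    [[0,0,0.15],[0,0,0],0],
    [[0,0,0.15],[0,0,0],0],
    [[0,0,0.1],[0,0,0],0]
  ]
}}

```text
time_s: 4.95
tcp_pos: [489.1, -279.2, 162.5]
ee_rot: [-3.063, -0.697, 0.0]
ft_force: [0.3, 0.0, 0.6]
gripper_width: 0.5
grasp_force: 0.0
```

{"name": "servo_tool", "arguments": {
  "deltas": [
    [[0,0,0.15],[0,0,0],0],
    [[0,0,0.15],[0,0,0],0],
    [[0,0,0.15],[0,0,0],0],
    [[0,0,0.15],[0,0,0],0],
    [[0,0,0.1],[0,0,0],0]
  ]
}}

```text
time_s: 5.45
tcp_pos: [489.1, -279.2, 155.5]
ee_rot: [-3.063, -0.698, 0.0]
ft_force: [-0.5, -0.1, -0.4]
gripper_width: 0.4
grasp_force: 0.0
```

```bash
python3 - <<'E'
from h import *
s=ctrl.sense();p=ctrl.capture("wrist");z=p["z_map"]
K=np.array([[p["fx"],0,p["cx"]],[0,p["fy"],p["cy"]],[0,0,1.]])
for u in (272,290):
  for v in (225,240,250,253,255,257):
    n=cv2.undistortPoints(np.array([[[u,v]]],float),K,np.array(p["dist"]))[0,0]
    print(u,v,((np.r_[n,1]*z[v,u]-p["t"])@p["R"]).round(1),p["color"][v,u])
E
```

```text
272 225 [ 507.  -266.4  178.9] [32 31 27]
272 240 [ 500.5 -269.4  179. ] [32 31 28]
272 250 [ 495.8 -271.6  178.5] [27 26 24]
272 253 [ 494.4 -272.3  178.3] [38 37 33]
272 255 [ 497.4 -271.1  188.1] [96 91 82]
272 257 [ 497.6 -271.1  190.8] [110 105  94]
290 225 [ 505.5 -276.7  161.2] [213 153  90]
290 240 [ 504.  -277.   178.7] [33 30 26]
290 250 [ 499.9 -278.9  179.7] [29 27 24]
290 253 [ 498.3 -279.7  179.2] [38 37 33]
290 255 [ 500.8 -278.2  188.2] [95 90 81]
290 257 [ 501.1 -278.   191.2] [108 104  93]
```

The gap is closing as predicted: tips at about 187, lift still proud at 179. I expect contact at TCP z ≈ 146.

{"name": "servo_tool", "arguments": {
  "deltas": [
    [[0,0,0.15],[0,0,0],0],
    [[0,0,0.15],[0,0,0],0],
    [[0,0,0.15],[0,0,0],0],
    [[0,0,0.15],[0,0,0],0],
    [[0,0,0.1],[0,0,0],0]
  ]
}}

```text
time_s: 6.0
tcp_pos: [489.2, -279.3, 148.7]
ee_rot: [3.063, 0.698, 0.0]
ft_force: [-0.5, 0.0, 2.3]
gripper_width: 0.2
grasp_force: 1.4
```

{"name": "servo_tool", "arguments": {
  "deltas": [
    [[0,0,0.1],[0,0,0],0],
    [[0,0,0.1],[0,0,0],0],
    [[0,0,0.1],[0,0,0],0],
    [[0,0,0.1],[0,0,0],0],
    [[0,0,0.1],[0,0,0],0]
  ]
}}

```text
time_s: 6.5
tcp_pos: [489.2, -279.2, 143.6]
ee_rot: [3.063, 0.698, 0.0]
ft_force: [-0.3, -0.2, 2.7]
gripper_width: 0.1
grasp_force: 1.4
```

Contact, with a steady slide at about 3 N.

{"name": "servo_tool", "arguments": {
  "deltas": [
    [[0,0,0.1],[0,0,0],0],
    [[0,0,0.1],[0,0,0],0],
    [[0,0,0.1],[0,0,0],0],
    [[0,0,0.1],[0,0,0],0],
    [[0,0,0.1],[0,0,0],0]
  ]
}}

```text
time_s: 7.0
tcp_pos: [489.3, -279.4, 139.8]
ee_rot: [3.063, 0.697, 0.001]
ft_force: [-9.5, 6.8, 39.0]
gripper_width: -0.1
grasp_force: 19.6
```

The force rose sharply to 39 N, so the lift is at its stop. I'll withdraw straight up.

{"name": "servo_tool", "arguments": {
  "deltas": [
    [[0,0,-0.2],[0,0,0],0],
    [[0,0,-0.2],[0,0,0],0],
    [[0,0,-0.3],[0,0,0],0],
    [[0,0,-0.5],[0,0,0],0],
    [[0,0,-1],[0,0,0],0]
  ]
}}

```text
time_s: 7.5
tcp_pos: [488.8, -279.0, 160.6]
ee_rot: [-3.062, -0.697, 0.001]
ft_force: [-0.1, -0.0, 0.5]
gripper_width: -0.6
grasp_force: 0.0
```

{"name": "servo_tool", "arguments": {
  "deltas": [
    [[0,0,-2],[0,0,0],0],
    [[0,0,-3],[0,0,0],0],
    [[0,0,-3],[0,0,0],0],
    [[0,0,-3],[0,0,0],0],
    [[-2,1.2,0],[0,0,0],0]
  ]
}}

```text
time_s: 8.0
tcp_pos: [478.9, -298.7, 275.5]
ee_rot: [3.058, 0.699, 0.008]
ft_force: [0.3, -0.5, -0.2]
gripper_width: 0.2
grasp_force: 0.0
```

{"name": "servo_tool", "arguments": {
  "deltas": [
    [[-3,1.8,0],[0,0,0],0],
    [[-3,1.8,0],[0,0,0],0],
    [[-2,1,0],[0,0,0],0],
    [[0,0,0],[0,0,0],0],
    [[0,0,0],[0,0,0],0]
  ]
}}

```text
time_s: 8.5
tcp_pos: [424.0, -375.0, 271.2]
ee_rot: [3.064, 0.696, 0.001]
ft_force: [-0.4, -0.6, 0.9]
gripper_width: -0.2
grasp_force: 0.0
```

```bash
python3 - <<'E'
from h import *
heel("wrist");heel("top");togo((488,-278,200))
print([d["position"] for d in ctrl.spot_point("top","stand_short")][:1])
cv2.imwrite("pics/w4.png",ctrl.capture("wrist")["color"][:,:,::-1])
E
```

```text
wrist 2180 mid [ 488.3 -279.3  169.8] min [ 470. -298.  166.] max [ 506. -260.  173.] med [ 489.1 -278.1  170.7]
top 142 mid [ 486.8 -278.4  171.6] min [ 469. -297.  167.] max [ 504. -260.  176.] med [ 486.9 -278.7  170.2]
cm in tool [ 9.89 -5.92  7.1 ] tcp [ 424.5 -374.2  271. ] t 8.6 F [-0.3 -0.   0.5]
[[488.2, -278.6, -3.3]]
```

View pics/w4.png

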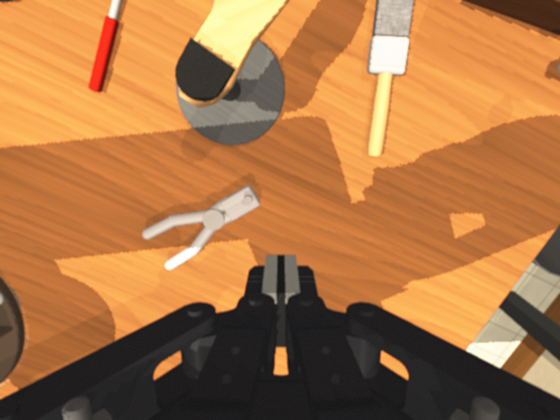

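The lift at (205,70) now sits flat on the heel with its top at about 170 mm. The stand hasn't moved and the fingers are clear.

```bash
python3 -c "
from workcell import ctrl
print(ctrl.hand_in())"
```

```text
the job is handed in; nothing more can be done
None
```

The child's last has its heel lift pressed fully home (top at about 170 mm, down from about 178 mm; last force reading before withdrawing 39 N), its stand did not measurably move, the arm is clear, and the job is handed in.

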